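Open the combination lock of the ingredient box

TASK

Unlock the blue steel box: turn its dial left (anticlockwise from above) until the red line stands at the white index line on the robot's side, pause, turn right until the blue line stands there, pause, then turn left again past red until you feel the dial come up against its springy stop, without forcing it: the little orange pointer must not reach its red limit line. Then let go of the dial and slide the bolt by its black post towards the dial as far as it goes, out of its keeper. Leave the loose things round the box where they are.

Things in the scene. Friction and masses are not known exactly. Their poses are not given: they have to be found in the camera images.
- lock_box: Blue steel box, fixed, 156 x 246 mm (x, y), lid top 80 mm above the table; on the lid a dark lock case 100 x 100 x 20 mm, centred 45 mm to +y. Origin: centre of its underside; x away from the robot, y left along the box, z up. The dial's upright axis is at (0, 45) mm.
- dial_axis (a point): Fixed point of the box on the dial's axis, 108 mm above the table: the level of the top of the dial's black round skirt (80 mm across), which carries lines 0.2 rad apart. The box's axes. Seen from here: turning about +z is left; red is at the index with the dial 0.4 rad left of zero, blue 0.6 rad right of zero.
- dial_grip (a point): Centre of the dial's upright aluminium grip bar, on the axis, 126 mm above the table: 52 mm long along this point's x, 16 mm thick along y, 36 mm high (108 to 144 mm above the table). Turns with the dial; at zero its x axis is the box's x axis. The dial takes about 0.06 N m to turn and stays where it is left.
- red_mark (a point): Point on the broad red line of the dial's skirt, 36 mm from the dial's axis; turns with the dial.
- blue_mark (a point): Point on the broad blue line of the dial's skirt, 36 mm from the dial's axis; turns with the dial.
- index_mark (a point): The index: point 36 mm from the dial's axis on the robot's side (-x of the box), at the height of the skirt's top, in line with the white index line on the lock case. A line of the dial is set when its point comes to within 4 mm of this.
- stop (a joint): Turn (rad) of the springy stop with its orange pointer at the left (+y) edge of the case. 0 until the dial, turned left, meets it, somewhere 0.6 to 1.2 rad left of zero (differs from box to box, unmarked); then it turns along against 3 N m per rad and springs back when let go. Must never pass 0.13, the red limit line.
- bolt (a joint): Slide of the bolt (m) towards the dial, +y of the box: 0 in the keeper, 0.024 fully drawn, against its end. It passes only when the dial rests within 0.08 rad of where it met the stop (the stop's spring brings a dial let go in contact back there); else it is blocked at about 0.006. Slides with about 2 N, stays where left.
- keeper (a point): Top of the keeper, a steel arch on the lid, 99 mm above the table and 105 mm to -y of the box's origin, into which the bolt is thrown; the bolt, 12 mm wide and 10 mm high, lies along the box's y axis at x = 0. A like arch guides it 21 mm to -y of the origin.
- bolt_post (a point): Middle of the bolt's upright round black post, 117 mm above the table; the post is 14 mm in diameter and stands 40 mm tall, its top 134 mm above the table, on a collar 20 mm across and 4 mm high. Moves with the bolt; at the start it is 111 mm from the dial's axis, when drawn 87 mm. Its axes are the box's.
- label_block: White block of labels with a green band, 60 x 52 x 29 mm, loose, right of the box. Origin: centre of its underside. Leave alone.
- ramekin_1: White sauce cup with red sauce, 70 mm across, 42 mm high, loose, left of the box. Origin: centre of its underside. Leave alone.
- shaker_1: Steel shaker, 52 mm across, 88 mm high, loose, left of the box. Origin: centre of its underside. Leave alone.

How it is judged:
By the outcome, as a careful person would: the job done as asked, in the order asked, and still so for the second after the job is handed in, with the robot touching nothing.
It also fails if it takes over 64 s, if anything falls off the work surface, if the arm or the gripper's body presses on something with over 40 N, if the wrist force passes 120 N, or if a joint passes its speed limit or range.

ROBOT

A 6-joint arm with a two-finger parallel gripper is mounted at the origin on a cart in front of the work surface, level with it; the furniture and walls round the work are solid. World frame = base frame: x ahead of the robot, y to its left, z up, the work surface at z = 0. Lengths are in mm, angles in rad, forces in N, time in s.
With the tool pointing down it reaches from about 275 to 1000 mm from the base axis. Payload 8.4 kg.
Tool frame: the origin (TCP) lies at the very end of the fingers, on their centre line; the grasp point (between the pads) lies 19 mm behind it; z points along the fingers, y is the direction in which the jaws open and shut (so a half turn about z gives the same grasp; the last joint's range is limited). The gripper opens to 85 mm and grips with 20 to 120 N. Pads are 22 mm wide; open, the fingers measure 114 mm over their backs; the gripper's body (76 mm by 85 mm) begins 54 mm behind the grasp point. The pads swing forward as they close: fully open they stand 13 mm farther back than shut.
Start: joints at [1.226, 0.353, 1.633, -0, 1.155, -0.002], TCP at [210.077, 588.639, 231.281] pointing down, gripper open.
Joint ranges: [-2.63, 2.63], [-0.92, 2.1], [0.06, 2.66], [-1.3, 4.44], [0, 2.69], [-3.02, 3.02]. Speed limits (rad/s): [2.22, 2.22, 2.79, 3.14, 3.14, 3.14].

INTERFACE

Orientations are given as [roll, pitch, yaw] about the fixed x, y, z axes, in that order (R = Rz(yaw) Ry(pitch) Rx(roll)).
In Python, from rig import sense, grab_frame, get_calibration, sign_off, boxes_of, trace gives the robot as it stands.
- The arm moves only by the tool servo_tool, never from a script. Its argument "rows" is a list of rows, each a list of 3 entries, a list of its own where there are three numbers: the finger opening in mm, from 0 to 85.4, then the shift along the tool's x, y, z in mm, then the turn, a rotation vector about the tool's x, y, z in degrees. A call has 1 to 8 rows; each row shifts and turns the commanded pose from where the row before left it, along the tool's axes as they then stand; what a row does not reach is not made up. A row lasts 1/8 s, in which the tool goes at most 62.5 mm and 10.7 degrees, less where a joint would pass 70% of its speed; a pose out of reach is approached as far as the arm can. A call is refused whole if a number of a shift passes 62.5 or a number of a turn 10.7, either way. A call with a gripper value outside its range is refused whole. The fingers move at their own pace and stop on an object; "force" is the grip in N (left out, the last holds). Time passes only in rows, so rows that do not move let the fingers close. It gives the time, the measured TCP pose, the force and the opening at its end, in the units of the state.
- sense(): the state, without advancing time (a new reading comes with each control period).
- grab_frame(name): name is "scene" or "top" or "wrist"; returns the picture (420x560x3 uint8, blue, green, red); there is no depth.
- get_calibration(name): a dict with "intrinsics" (3x3 intrinsics, pixels), "k1" (the pictures are not rectified: a ray, as slopes to the right and down, at radius r is drawn at 1 + k1 r^2 times it, then the intrinsics apply), "world_to_cam" (4x4, takes a point from world to camera coordinates). Camera axes: x right, y down, z forward; pixel columns grow to the right and rows downward; lengths in mm; the calibration is good to about 2 mm. A picture is of the moment at which its call begins: read the wrist's pose just before it. get_calibration takes no time and is no camera call; for the wrist camera it gives the pose at the moment of the call.
- sign_off(): hands the job in, once; it reports no verdict.
Trained networks look in the newest picture that a camera, given by its name, has taken for a name from the list of things; names that differ only in an ending like _2 or _b are one class to them, and where a whole thing is asked for, a point or a joint stands for the part that bears it (a point fixed in the world has none). Each returns a list of dicts, best first, with "conf" (0 to 1); they miss things now and then, are a little off and sometimes report something else, mostly with a low value. They report only what shows in the picture. A call takes as long as a camera call.
- boxes_of(camera, thing): "centre" ([x, y, z] in mm, in the coordinates of the camera as it stood for that picture, good to about 4 mm: the middle of the surface that is visible of it).
- trace(camera, thing): "mask" (420x560 bool, what is visible of it).
The state is a dict: "clock": time; "qpos": joint angles; "qvel": joint speeds; "joint_efforts": joint torques, N m; "eef_pos": TCP position; "tcp_rot": TCP orientation; "contact_force": force on the tool from outside, world axes, zero at the start; "wrist_torque": the same for the moment, N m; "opening": opening from 0.0 (shut) to 1.0 (fully open).
Only numpy, scipy, OpenCV 4.12 (cv2) and the standard library are available. Lean on these libraries where they do the work, as an engineer would, in place of code of your own. Each camera call takes 0.05 s, during which the arm holds its last target. There are 200 camera calls.

## Working session

There is one attempt and no reset: what is moved stays moved. The work goes in short steps, Python scripts to look and compute and a tool call to move; the robot and the scene stay as the last step left them, time stands still between calls to the robot, and variables do not carry over. Pictures are saved under pics/ and viewed, about 8 in all and at most 12, crops included, and the job is handed in when it is done.

Besides the shell and the picture viewer there is one more tool, called after "Emit:" as a command line: name --argument value ..., lists and objects as JSON in quotes. servo_tool: Moves the arm, as the interface text tells. Its arguments: {"type":"object","properties":{"rows":{"type":"array","items":{"type":"array"}},"force":{"type":"number"}},"required":["rows"]}

```bash
mkdir -p pics; cat > h.py <<'E'
import numpy as np, cv2
from rig import *
from scipy.spatial.transform import Rotation as R
def cam2w(c,p):
    T=np.linalg.inv(np.array(get_calibration(c)["world_to_cam"]));return T[:3,:3]@np.array(p)+T[:3,3]
def ray(c,u,v,z):
    k=get_calibration(c);K=np.array(k["intrinsics"]);d=np.zeros(2);s0=np.array([(u-K[0,2])/K[0,0],(v-K[1,2])/K[1,1]]);s=s0
    for _ in range(20): s=s0/(1+k["k1"]*(s@s))
    T=np.linalg.inv(np.array(k["world_to_cam"]));r=T[:3,:3]@np.array([*s,1]);o=T[:3,3]
    return o+r*(z-o[2])/r[2]
def proj(c,p):
    k=get_calibration(c);K=np.array(k["intrinsics"]);T=np.array(k["world_to_cam"]);q=T[:3,:3]@np.array(p)+T[:3,3]
    s=q[:2]/q[2];s=s*(1+k["k1"]*(s@s));return [K[0,0]*s[0]+K[0,2],K[1,1]*s[1]+K[1,2]]
E
python3 - <<'E'
from h import *
s=sense();print(s)
a=grab_frame("scene");b=grab_frame("top")
cv2.imwrite("pics/scene.png",a);cv2.imwrite("pics/top.png",b)
for c in("top","scene"):
  print(c,np.linalg.inv(np.array(get_calibration(c)["world_to_cam"]))[:3,3])
  for t in("lock_box","dial_grip","dial_axis","red_mark","blue_mark","index_mark","keeper","bolt_post","label_block","ramekin_1","shaker_1"):
    r=boxes_of(c,t)
    print(t,[(np.round(cam2w(c,x["centre"])),round(x["conf"],2)) for x in r[:2]])
E
```

```text
{'clock': 0.0, 'qpos': array([ 1.22557783e+00,  3.53679670e-01,  1.63417178e+00, -1.78457051e-05,
        1.15518048e+00, -2.37066849e-03]), 'qvel': array([ 0.00053764, -0.00156408,  0.00240342,  0.00068733,  0.00050763,
       -0.00019807]), 'joint_efforts': array([ 1.95405759e-03, -6.05253553e+01, -3.42065227e+01,  1.85974814e-04,
        9.22585255e-03, -6.12338476e-05]), 'eef_pos': array([209.92743242, 588.1651652 , 230.52588244]), 'tcp_rot': array([-3.14015334e+00,  1.29039885e-05,  2.79875205e+00]), 'contact_force': array([ 0.32609881, -0.10961484,  0.31266265]), 'wrist_torque': array([-0.00867141, -0.05102431,  0.05622037]), 'opening': 1.0017316136372947}
top [ 382.09228812  188.03632759 1045.29932516]
lock_box [(array([506., 130.,  82.]), 0.56)]
dial_grip [(array([507., 129.,  79.]), 0.72), (array([503., 176., 106.]), 0.71)]
dial_axis [(array([506., 128.,  78.]), 0.94)]
red_mark [(array([505., 177., 105.]), 0.92)]
blue_mark [(array([504., 174., 107.]), 0.86)]
index_mark [(array([501., 137.,  82.]), 0.8)]
keeper [(array([501., 133.,  79.]), 0.75), (array([ 520., -165.,   28.])
[... 193 characters left out ...]
1 [(array([609., 484.,  80.]), 0.66)]
scene [-313.41745702 -596.83144504  876.6974011 ]
lock_box [(array([471., 101.,  80.]), 0.66)]
dial_grip [(array([496., 168., 105.]), 0.81)]
dial_axis [(array([474., 101.,  80.]), 0.72)]
red_mark [(array([494., 167., 110.]), 0.63), (array([ 511., -172.,   27.]), 0.24)]
blue_mark [(array([496., 162., 109.]), 0.62), (array([504.,  63.,  90.]), 0.39)]
index_mark [(array([475., 102.,  77.]), 0.91)]
keeper [(array([471., 100.,  75.]), 0.84)]
bolt_post [(array([505.,  61.,  91.]), 0.6)]
label_block [(array([ 509., -171.,   25.]), 0.88)]
ramekin_1 [(array([460., 486.,  24.]), 0.85), (array([505.,  62.,  92.]), 0.18)]
shaker_1 [(array([604., 477.,  43.]), 0.66)]
```

```bash
python3 - <<'E'
from h import *
print(sense()["clock"])
u,v=proj("top",[505,135,90]);print(u,v,proj("top",[605,135,90]))
b=cv2.imread("pics/top.png")
x0,y0=int(u)-100,int(v)-75
print(x0,y0)
cv2.imwrite("pics/topc.png",cv2.resize(b[max(y0,0):y0+150,x0:x0+200],None,fx=4,fy=4,interpolation=cv2.INTER_CUBIC))
E
```

```text
1.2
289.82689929032165 215.5471446366652 [np.float64(288.7554707469338), np.float64(175.93553319696113)]
189 140
```

View pics/topc.png

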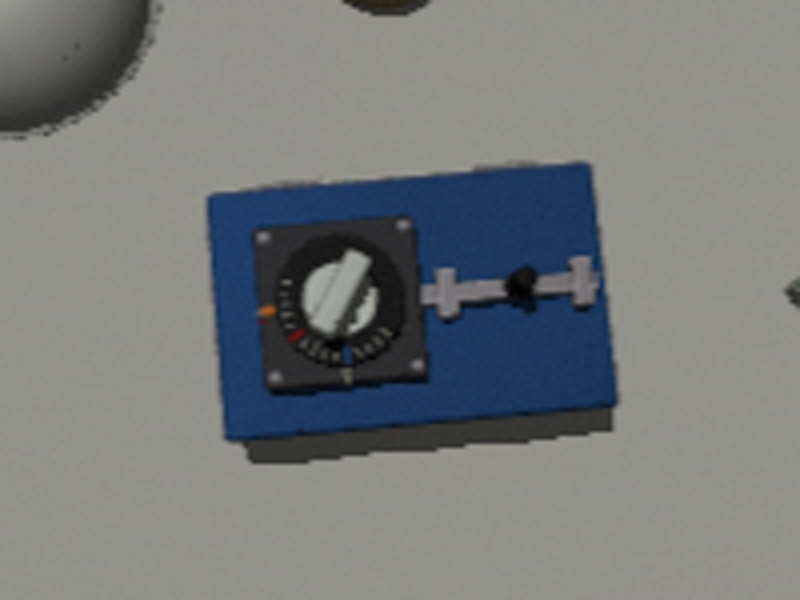

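```bash
cat >> h.py <<'E'
def go(target,yaw):
    s=sense();M=R.from_euler("xyz",s["tcp_rot"]).as_matrix();d=np.array(target)-s["eef_pos"]
    dy=(yaw-s["tcp_rot"][2]+np.pi)%(2*np.pi)-np.pi
    print("clock %.2f"%s["clock"],"tcp",np.round(s["eef_pos"],1),"rot",np.round(s["tcp_rot"],3),"tool shift",np.round(M.T@d,1),"tool z turn deg",round(-np.degrees(dy),1),"q",np.round(s["qpos"],2),"F",np.round(s["contact_force"],1),"T",np.round(s["wrist_torque"],3))
E
python3 - <<'E'
from h import *
f=lambda x,y,z:ray("top",189+x/4,140+y/4,z)
c=[f(208,197,80),f(590,163,80),f(615,405,80),f(228,440,80)]
L=np.array([[78,123],[78,-123],[-78,-123],[-78,123]]);P=np.array(c)[:,:2]
m=P.mean(0);print(np.round(P),m)
Z=((P-m)@[1,1j]);W=L@[1,1j];k=(Z*W.conj()).sum();yaw=np.angle(k);print("yaw",yaw,"scale",abs(k)/(abs(W)**2).sum())
ax=m+45*np.array([-np.sin(yaw),np.cos(yaw)]);print("axis",ax,"skirt c",f(340,299,108))
print("grip ends",f(357,258,144),f(325,328,144))
for n,p in(("blue",(346,352)),("red",(297,335))):
  q=f(*p,108)[:2]-ax;print(n,np.hypot(*q),np.arctan2(q[1],q[0])-yaw)
post=m-66*np.array([-np.sin(yaw),np.cos(yaw)]);print("post",post,"seen",f(522,272,134))
go([*ax,215],-0.43+np.pi)
E
```

```text
[[575. 255.]
 [593.  14.]
 [440.   5.]
 [423. 244.]] [507.72130056 129.52028947]
yaw 0.06883739275897056 scale 0.9797445112439852
axis [504.62606375 174.41371337] skirt c [505.36941566 174.22109411 108.        ]
grip ends [524.55603507 164.33951989 144.        ] [483.87314949 183.78461186 144.        ]
blue 31.595063282673323 -3.111040372908198
red 33.25399584108089 2.1695140565758364
post [512.26098122  63.67660109] seen [515.94482609  66.76442425 134.        ]
clock 1.20 tcp [210.1 588.7 231.3] rot [ 3.142 -0.     2.799] tool shift [-416.6 -291.1   16.3] tool z turn deg 5.0 q [ 1.23  0.35  1.63  0.    1.16 -0.  ] F [ 0.4 -0.2  0.6] T [-0.085 -0.005 -0.024]
```

Emit:
servo_tool --rows '[[85,[-42,-29,0],[0,0,0]],[85,[-42,-29,0],[0,0,0]],[85,[-42,-29,0],[0,0,0]],[85,[-42,-29,0],[0,0,0]],[85,[-42,-29,0],[0,0,0]],[85,[-42,-29,0],[0,0,0]],[85,[-42,-29,0],[0,0,0]],[85,[-42,-29,0],[0,0,0]]]' --force 40

```text
clock: 2.2
eef_pos: [449.4, 255.8, 231.5]
tcp_rot: [3.141, 0.0, 2.799]
contact_force: [-0.0, 0.5, 0.2]
opening: 0.998
```

Emit:
servo_tool --rows '[[85,[-40,-29,5],[0,0,0]],[85,[-40,-29,5],[0,0,0]],[85,[0,0,0],[0,0,5]],[85,[0,0,0],[0,0,2]],[85,[0,0,0],[0,0,0]]]'

```text
clock: 2.82
eef_pos: [504.2, 176.1, 221.4]
tcp_rot: [3.141, -0.0, 2.678]
contact_force: [1.1, -0.4, -0.7]
opening: 0.995
```

```bash
python3 - <<'E'
from h import *
go([505,174.3,215],-0.47+np.pi)
c="wrist";w=grab_frame(c);cv2.imwrite("pics/w1.png",cv2.resize(w,(784,588)))
for t in("dial_grip","red_mark","blue_mark","bolt_post"):
    print(t,[(np.round(cam2w(c,x["centre"])),round(x["conf"],2)) for x in boxes_of(c,t)[:2]])
print(np.round(np.linalg.inv(np.array(get_calibration(c)["world_to_cam"])),2))
E
```

```text
clock 2.83 tcp [504.2 176.1 221.4] rot [ 3.141 -0.     2.678] tool shift [-1.5 -1.2  6.4] tool z turn deg 0.4 q [ 0.33  0.22  1.84  0.    1.08 -0.77] F [ 1.1 -0.4 -0.7] T [-0.029 -0.017 -0.004]
dial_grip [(array([503., 178., 108.]), 0.88)]
red_mark [(array([501., 181., 109.]), 0.74), (array([513.,  69.,  95.]), 0.38)]
blue_mark [(array([503., 181., 106.]), 0.76)]
bolt_post [(array([509.,  69.,  96.]), 0.91)]
[[ 4.5000e-01  8.5000e-01  2.9000e-01  4.2923e+02]
 [ 8.9000e-01 -4.2000e-01 -1.5000e-01  2.1315e+02]
 [ 0.0000e+00  3.3000e-01 -9.5000e-01  3.6410e+02]
 [ 0.0000e+00  0.0000e+00  0.0000e+00  1.0000e+00]]
```

View pics/w1.png

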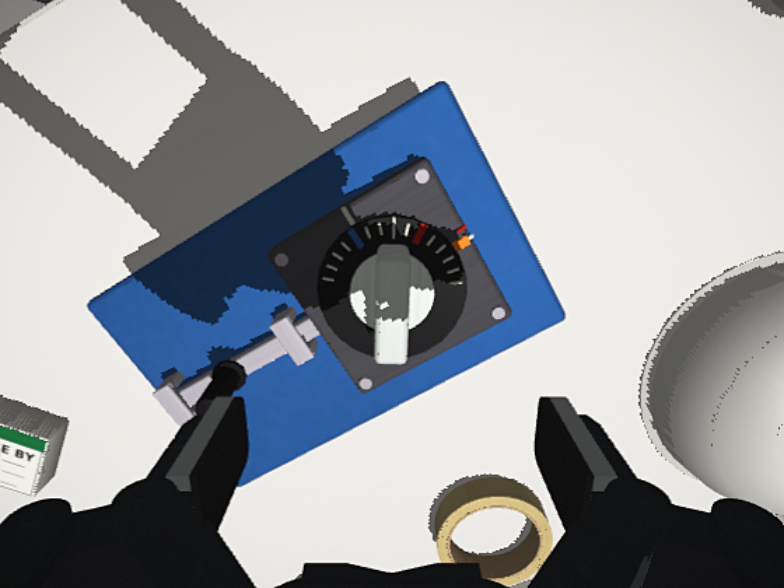

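```bash
python3 - <<'E'
from h import *
f=lambda x,y,z:ray("wrist",x/1.4,y/1.4,z)[:2]
s=[f(*p,100) for p in((422,177),(282,260),(365,384),(498,313))]
ax=np.mean(s,0);d=s[0]-s[1];print("axis",ax,"yaw from case", np.arctan2(-d[0],d[1]),np.arctan2(*( (s[3]-s[2])*[-1,1])))
print("grip",(f(393,247,144)+f(391,362,144))/2, np.arctan2(*(f(391,362,144)-f(393,247,144))[::-1]))
i=f(347,215,100)-ax;print("index",np.arctan2(i[1],i[0])%6.283)
for n,p in(("blue",(354,236)),("red",(420,234))):
  q=f(*p,108)-ax;print(n,np.hypot(*q),np.arctan2(q[1],q[0])%6.283)
print("post top",f(229,372,134))
go([*ax,113],-0.47+np.pi)
E
```

```text
axis [506.73017473 175.23023182] yaw from case 0.06848778172279185 0.07385226081572649
grip [502.28506949 177.45048227] -0.47805686733673763
index 3.210844719121784
blue 35.85186808598902 3.2478844855223388
red 34.39307040493271 2.2474380443429296
post top [500.32791156  86.80983844]
clock 3.08 tcp [504.2 176.1 221.4] rot [3.141 0.    2.678] tool shift [ -2.6   0.3 108.4] tool z turn deg 0.4 q [ 0.33  0.22  1.84 -0.    1.08 -0.77] F [-0.2 -0.1  0.2] T [-0.023 -0.022  0.012]
```

Emit:
servo_tool --rows '[[85,[-1.5,0,35],[0,0,1.7]],[85,[0,0,35],[0,0,0]],[85,[0,0,25],[0,0,0]],[85,[0,0,12],[0,0,0]],[40,[0,0,0],[0,0,0]],[16,[0,0,0],[0,0,0]],[10,[0,0,0],[0,0,0]],[10,[0,0,0],[0,0,0]]]' --force 40

```text
clock: 4.08
eef_pos: [506.3, 175.3, 115.1]
tcp_rot: [3.14, 0.001, 2.647]
contact_force: [-0.4, -0.6, 5.6]
opening: 0.18
```

Emit:
servo_tool --rows '[[5,[0,0,0],[0,0,0]],[5,[0,0,0],[0,0,0]],[5,[0,0,0],[0,0,0]],[5,[0,0,0],[0,0,0]]]'

```text
clock: 4.58
eef_pos: [506.3, 175.3, 115.1]
tcp_rot: [3.141, 0.001, 2.647]
contact_force: [-1.1, 0.2, 5.9]
opening: 0.18
```

```bash
python3 - <<'E'
from h import *
go([505.5,175,113],0.47+np.pi)
print(sense()["opening"]*85.4)
w=grab_frame("wrist");cv2.imwrite("pics/w2.png",w)
E
```

```text
clock 4.58 tcp [506.3 175.3 115.1] rot [3.141e+00 1.000e-03 2.647e+00] tool shift [ 0.6 -0.6  2.1] tool z turn deg -55.3 q [ 0.33  0.36  1.92  0.    0.86 -0.75] F [-1.1  0.2  5.9] T [ 0.047  0.191 -0.001]
15.387581172744813
```

View pics/w2.png

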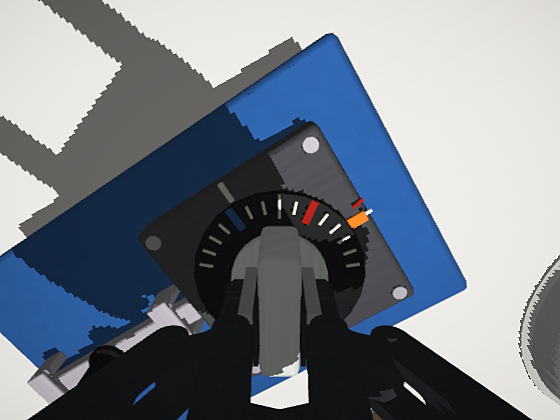

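Emit:
servo_tool --rows '[[5,[0,0,0],[0,0,-3]],[5,[0,0,0],[0,0,-8]],[5,[0,0,0],[0,0,-9]],[5,[0,0,0],[0,0,-9]],[5,[0,0,0],[0,0,-9]],[5,[0,0,0],[0,0,-8]],[5,[0,0,0],[0,0,-6]],[5,[0,0,0],[0,0,-3]]]'

```text
clock: 5.62
eef_pos: [506.3, 175.9, 115.1]
tcp_rot: [3.141, 0.002, -2.674]
contact_force: [-1.1, 4.1, 5.6]
opening: 0.178
```

Emit:
servo_tool --rows '[[5,[0,0,0],[0,0,0]],[5,[0,0,0],[0,0,0]],[5,[0,0,0],[0,0,0]],[5,[0,0,0],[0,0,0]]]'

```text
clock: 6.12
eef_pos: [506.3, 175.9, 115.1]
tcp_rot: [3.141, 0.002, -2.677]
contact_force: [-1.5, 4.3, 5.1]
opening: 0.183
```

```bash
python3 - <<'E'
from h import *
go([505.5,175,115],0.47+np.pi)
w=grab_frame("wrist");cv2.imwrite("pics/w3.png",w[50:350,100:500])
f=lambda p:np.round(np.array(proj("wrist",p))-[100,50])
a=3.211;print("index expected at crop",f([505.8+36*np.cos(a),175.2+36*np.sin(a),108]))
E
```

```text
clock 6.12 tcp [506.3 175.9 115.1] rot [ 3.141e+00  2.000e-03 -2.677e+00] tool shift [ 1.2 -0.4  0.1] tool z turn deg -0.3 q [ 0.33  0.36  1.92  0.    0.85 -1.71] F [-1.5  4.3  5.1] T [0.743 0.257 0.04 ]
index expected at crop [211. 158.]
```

View pics/w3.png

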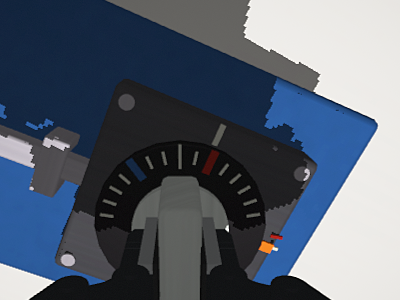

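Emit:
servo_tool --rows '[[5,[0,0,0],[0,0,0]],[5,[0,0,0],[0,0,0]],[5,[0,0,0],[0,0,0]],[5,[0,0,0],[0,0,0]],[5,[0,0,0],[0,0,0]],[5,[0,0,0],[0,0,0]],[5,[0,0,0],[0,0,3]],[5,[0,0,0],[0,0,7]]]'

```text
clock: 7.18
eef_pos: [506.3, 175.8, 115.1]
tcp_rot: [3.141, 0.002, -2.854]
contact_force: [-1.5, 4.1, 6.2]
opening: 0.184
```

Emit:
servo_tool --rows '[[5,[0,0,0],[0,0,9]],[5,[0,0,0],[0,0,9]],[5,[0,0,0],[0,0,9]],[5,[0,0,0],[0,0,9]],[5,[0,0,0],[0,0,6]],[5,[0,0,0],[0,0,3.5]],[5,[0,0,0],[0,0,1.5]],[5,[0,0,0],[0,0,0]]]'

```text
clock: 8.18
eef_pos: [506.3, 175.3, 115.1]
tcp_rot: [3.141, 0.001, 2.612]
contact_force: [0.2, 0.9, 6.7]
opening: 0.183
```

Emit:
servo_tool --rows '[[5,[0,0,0],[0,0,0]],[5,[0,0,0],[0,0,0]],[5,[0,0,0],[0,0,0]],[5,[0,0,0],[0,0,0]]]'

```text
clock: 8.68
eef_pos: [506.2, 175.2, 115.1]
tcp_rot: [3.141, 0.001, 2.612]
contact_force: [-1.2, -0.0, 7.0]
opening: 0.181
```

```bash
python3 - <<'E'
from h import *
go([505.5,175,115],-0.53+np.pi)
w=grab_frame("wrist");cv2.imwrite("pics/w4.png",w[50:350,100:500])
E
```

```text
clock 8.68 tcp [506.2 175.2 115.1] rot [3.141e+00 1.000e-03 2.612e+00] tool shift [ 0.5 -0.6  0.1] tool z turn deg 0.0 q [ 0.33  0.36  1.93  0.    0.86 -0.71] F [-1.2 -0.   7. ] T [-0.016  0.252 -0.113]
```

View pics/w4.png

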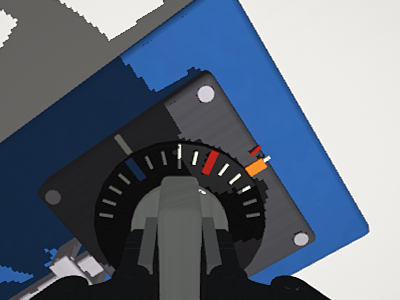

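```bash
python3 - <<'E'
from h import *
im=cv2.imread("pics/w4.png").astype(int);b,g,r=im[...,0],im[...,1],im[...,2]
def pts(m,x0,x1,y0,y1):
    q=np.zeros_like(m);q[y0:y1,x0:x1]=m[y0:y1,x0:x1];ys,xs=np.nonzero(q);return xs,ys
f=lambda x,y,z:ray("wrist",x+100,y+50,z)[:2]
s=[f(*p,100) for p in((206,94),(53,197),(301,239))]
ax=(s[1]+s[2]*0+s[0]*0);d1=s[0];  # corners: 206=+y-x? use midpoint of diagonal
mid=(s[1]+s[2])/2;print("mid of diagonal",mid)
ax=np.array([506.2,175.3])
for n,m,w,z in(("blue",(b-r>35),(115,155,150,190),108),("red",(r-b>70),(195,225,145,180),108),("idx",(abs(b-r)<25)&(r>75),(112,136,130,156),100)):
    xs,ys=pts(m,*w);c=(xs.mean(),ys.mean());P=f(*c,z);q=P-ax;print(n,len(xs),np.round(c,1),np.round(P,1),"r",np.hypot(*q).round(1),"ang",(np.arctan2(q[1],q[0])%6.2832).round(3))
E
```

```text
mid of diagonal [506.46131471 175.19688642]
blue 182 [135.3 169. ] [472.  172.7] r 34.3 ang 3.216
red 210 [209.7 162. ] [485.6 202.5] r 34.1 ang 2.219
idx 121 [122.8 144.1] [461.1 172. ] r 45.2 ang 3.215
```

Emit:
servo_tool --rows '[[5,[0,0,0],[0,0,0]],[5,[0,0,0],[0,0,0]],[5,[0,0,0],[0,0,0]],[5,[0,0,0],[0,0,0]],[5,[0,0,0],[0,0,-3]],[5,[0,0,0],[0,0,-7]],[5,[0,0,0],[0,0,-9]],[5,[0,0,0],[0,0,-9]]]'

```text
clock: 9.72
eef_pos: [506.4, 175.6, 115.1]
tcp_rot: [3.14, 0.001, 3.106]
contact_force: [-0.1, 3.4, 6.2]
opening: 0.181
```

Emit:
servo_tool --rows '[[5,[0,0,0],[0,0,-9]],[5,[0,0,0],[0,0,-9]],[5,[0,0,0],[0,0,-7]],[5,[0,0,0],[0,0,-5]],[5,[0,0,0],[0,0,-3]],[5,[0,0,0],[0,0,-1]],[5,[0,0,0],[0,0,-1]],[5,[0,0,0],[0,0,0]]]'

```text
clock: 10.72
eef_pos: [506.3, 176.0, 115.1]
tcp_rot: [3.141, 0.002, -2.572]
contact_force: [-2.4, 4.0, 5.9]
opening: 0.181
```

```bash
cat > chk.py <<'E'
from h import *
T=[];F=[]
for i in range(3):
    s=sense();T.append(s["wrist_torque"]);F.append(s["contact_force"])
    w=grab_frame("wrist")
w=w.astype(int);m=(w[...,2]>200)&(w[...,1]>90)&(w[...,1]<190)&(w[...,0]<90)
ys,xs=np.nonzero(m);y=np.array([3.2116-np.pi])[0]
out=None
if len(xs):
    p=ray("wrist",xs.mean(),ys.mean(),103)[:2]-[506.2,175.3];out=np.round([p@[np.cos(y),np.sin(y)],p@[-np.sin(y),np.cos(y)]],1)
s=sense();print("clock %.2f dial %.3f"%(s["clock"],(s["tcp_rot"][2]-np.pi-.07+1.5)%(2*np.pi)-1.5),"T",np.round(np.mean(T,0),3),np.round([t[2] for t in T],3),"F",np.round(np.mean(F,0),1),"q6 %.2f tau6 %.3f"%(s["qpos"][5],s["joint_efforts"][5]),"pointer(box xy from axis)",out,len(xs))
cv2.imwrite("pics/last.png",w[50:350,100:500])
E
python3 chk.py
```

```text
clock 10.88 dial 0.500 T [0.814 0.289 0.033] [0.046 0.047 0.007] F [-1.9  4.5  5.8] q6 -1.81 tau6 0.054 pointer(box xy from axis) [-3.2 44.6] 103[ WARN:0@1.885] global loadsave.cpp:1063 imwrite_ Unsupported depth image for selected encoder is fallbacked to CV_8U.
```

Emit:
servo_tool --rows '[[5,[0,0,0],[0,0,-1]],[5,[0,0,0],[0,0,-1]],[5,[0,0,0],[0,0,-1]],[5,[0,0,0],[0,0,-1]],[5,[0,0,0],[0,0,0]]]'

```text
clock: 11.5
eef_pos: [506.2, 176.0, 115.1]
tcp_rot: [3.141, 0.002, -2.502]
contact_force: [-2.2, 4.4, 6.2]
opening: 0.181
```

```bash
python3 chk.py 2>/dev/null
```

```text
clock 11.65 dial 0.569 T [0.864 0.329 0.053] [0.044 0.062 0.052] F [-1.3  4.3  5.9] q6 -1.88 tau6 0.054 pointer(box xy from axis) [-3.3 44.7] 96
```

Emit:
servo_tool --rows '[[5,[0,0,0],[0,0,-1]],[5,[0,0,0],[0,0,-1]],[5,[0,0,0],[0,0,-1]],[5,[0,0,0],[0,0,0]]]'

```text
clock: 12.15
eef_pos: [506.2, 176.1, 115.1]
tcp_rot: [3.141, 0.002, -2.45]
contact_force: [-2.0, 4.8, 5.9]
opening: 0.179
```

```bash
python3 chk.py 2>/dev/null
```

```text
clock 12.30 dial 0.622 T [0.892 0.336 0.078] [0.098 0.082 0.055] F [-1.7  4.9  5.9] q6 -1.93 tau6 0.054 pointer(box xy from axis) [-3.2 44.9] 92
```

Emit:
servo_tool --rows '[[5,[0,0,0],[0,0,-1]],[5,[0,0,0],[0,0,-1]],[5,[0,0,0],[0,0,-1]],[5,[0,0,0],[0,0,0]]]'

```text
clock: 12.8
eef_pos: [506.2, 176.1, 115.1]
tcp_rot: [3.141, 0.002, -2.397]
contact_force: [-1.2, 4.5, 6.2]
opening: 0.179
```

```bash
python3 chk.py 2>/dev/null
```

```text
clock 12.95 dial 0.674 T [0.937 0.34  0.048] [0.035 0.037 0.071] F [-2.1  4.6  6.1] q6 -1.99 tau6 0.054 pointer(box xy from axis) [-3.2 45. ] 87
```

Emit:
servo_tool --rows '[[5,[0,0,0],[0,0,-1]],[5,[0,0,0],[0,0,-1]],[5,[0,0,0],[0,0,-1]],[5,[0,0,0],[0,0,0]]]'

```text
clock: 13.45
eef_pos: [506.2, 176.1, 115.1]
tcp_rot: [3.141, 0.002, -2.345]
contact_force: [-1.6, 5.5, 6.2]
opening: 0.181
```

```bash
python3 chk.py 2>/dev/null
```

```text
clock 13.60 dial 0.726 T [0.986 0.356 0.004] [-0.032  0.049 -0.005] F [-1.6  5.6  6.1] q6 -2.04 tau6 -0.013 pointer(box xy from axis) [-4.2 44.9] 88
```

Emit:
servo_tool --rows '[[5,[0,0,0],[0,0,-1]],[5,[0,0,0],[0,0,-1]],[5,[0,0,0],[0,0,0]],[5,[0,0,0],[0,0,0]]]'

```text
clock: 14.1
eef_pos: [506.2, 176.1, 115.1]
tcp_rot: [3.141, 0.002, -2.31]
contact_force: [-1.9, 5.5, 6.2]
opening: 0.176
```

```bash
python3 chk.py 2>/dev/null
```

```text
clock 14.25 dial 0.761 T [ 0.987  0.401 -0.108] [-0.095 -0.102 -0.127] F [-1.6  5.8  6.1] q6 -2.07 tau6 -0.095 pointer(box xy from axis) [-5.4 44.7] 85
```

View pics/last.png

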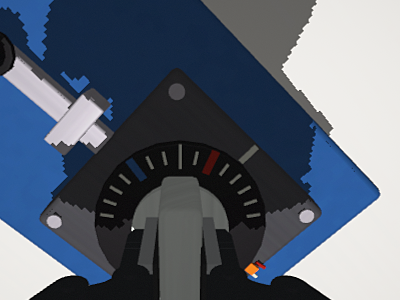

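Emit:
servo_tool --rows '[[5,[0,0,0],[0,0,0]],[30,[0,0,0],[0,0,0]],[50,[0,0,0],[0,0,0]],[60,[0,0,0],[0,0,0]],[60,[0,0,0],[0,0,0]],[60,[0,0,-20],[0,0,0]],[60,[0,0,-40],[0,0,0]],[60,[0,0,-40],[0,0,0]]]'

```text
clock: 15.25
eef_pos: [505.5, 174.8, 215.1]
tcp_rot: [3.141, -0.001, -2.31]
contact_force: [0.7, -0.2, -0.6]
opening: 0.704
```

```bash
python3 - <<'E'
from h import *
w=grab_frame("wrist");cv2.imwrite("pics/w5.png",w)
ax=np.array([506.2,175.3]);y=.07;post=ax-111*np.array([-np.sin(y),np.cos(y)]);print("post calc",post)
print("net",[(np.round(cam2w("wrist",x["centre"])),round(x["conf"],2)) for x in boxes_of("wrist","bolt_post")[:2]])
go([*post,200],y+np.pi/2)
im=w.astype(int);K=get_calibration("wrist")
print("post top expected px",np.round(proj("wrist",[*post,134])),"axis",np.round(proj("wrist",[*ax,144])))
E
```

```text
post calc [513.96365605  64.57183897]
net [(array([513.,  71.,  98.]), 0.67)]
clock 15.35 tcp [508.2 175.8 218.5] rot [-3.138  0.006 -2.31 ] tool shift [ 78.4 -79.1  18.3] tool z turn deg 133.6 q [ 0.33  0.23  1.84 -0.    1.07 -2.07] F [-0.2 -0.2  0.4] T [ 0.002  0.042 -0.05 ]
post top expected px [147.  95.] axis [282. 222.]
```

View pics/w5.png

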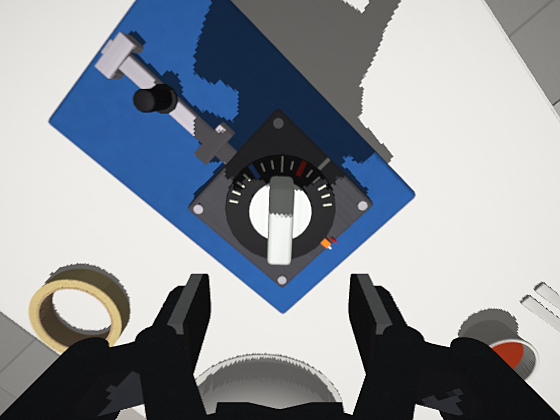

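Emit:
servo_tool --rows '[[60,[0,0,0],[0,0,5]],[60,[0,0,0],[0,0,10]],[60,[0,0,0],[0,0,10]],[60,[0,0,0],[0,0,10]],[60,[0,0,0],[0,0,10]],[60,[0,0,0],[0,0,10]],[60,[0,0,0],[0,0,10]],[60,[0,0,0],[0,0,10]]]'

```text
clock: 16.35
eef_pos: [505.4, 174.8, 213.6]
tcp_rot: [-3.141, -0.001, 2.659]
contact_force: [0.2, 0.8, 0.1]
opening: 0.699
```

Emit:
servo_tool --rows '[[60,[0,0,0],[0,0,10]],[60,[0,0,0],[0,0,10]],[60,[0,0,0],[0,0,10]],[60,[0,0,0],[0,0,10]],[60,[0,0,0],[0,0,10]],[60,[0,0,0],[0,0,8.6]],[60,[-30,0,0],[0,0,0]],[60,[-30,0,0],[0,0,0]]]'

```text
clock: 17.35
eef_pos: [509.6, 114.6, 213.6]
tcp_rot: [-3.141, 0.0, 1.643]
contact_force: [0.7, 0.9, 0.2]
opening: 0.703
```

```bash
python3 - <<'E'
from h import *
y=.07
go([514,64.6,109],y+np.pi/2)
E
```

```text
clock 17.35 tcp [509.6 114.6 213.6] rot [-3.141  0.     1.643] tool shift [-50.1   0.9 104.6] tool z turn deg 0.1 q [ 0.22  0.21  1.87 -0.    1.06  0.15] F [0.7 0.9 0.2] T [-0.     0.043 -0.033]
```

Emit:
servo_tool --rows '[[60,[-25,0.5,0],[0,0,0]],[60,[-25,0.5,20],[0,0,0]],[60,[0,0,30],[0,0,0]],[60,[0,0,30],[0,0,0]],[60,[0,0,18],[0,0,0]],[60,[0,0,7],[0,0,0]],[60,[0,0,0],[0,0,0]]]' --force 25

```text
clock: 18.23
eef_pos: [514.3, 65.3, 109.0]
tcp_rot: [-3.141, 0.0, 1.642]
contact_force: [-0.1, -0.0, -0.9]
opening: 0.699
```

Emit:
servo_tool --rows '[[30,[0,0,0],[0,0,0]],[15,[0,0,0],[0,0,0]],[5,[0,0,0],[0,0,0]],[5,[0,0,0],[0,0,0]],[5,[0,0,0],[0,0,0]],[5,[0,0,0],[0,0,0]]]'

```text
clock: 18.98
eef_pos: [513.4, 65.3, 110.0]
tcp_rot: [-3.14, -0.0, 1.642]
contact_force: [-6.7, 0.2, 9.5]
opening: 0.153
```

```bash
python3 - <<'E'
from h import *
go([512.3,88.5,109],.07+np.pi/2);print(sense()["opening"]*85.4)
cv2.imwrite("pics/w6.png",grab_frame("wrist"))
E
```

```text
clock 18.98 tcp [513.4  65.3 110. ] rot [-3.14  -0.     1.642] tool shift [23.2  0.5  1. ] tool z turn deg 0.0 q [0.12 0.34 1.96 0.   0.83 0.05] F [-6.7  0.2  9.5] T [-0.085  1.09  -0.028]
13.050593164815298
```

View pics/w6.png

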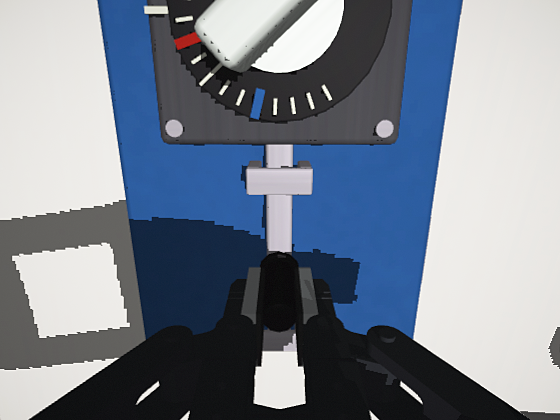

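Emit:
servo_tool --rows '[[5,[2,0,0],[0,0,0]],[5,[3,0,0],[0,0,0]],[5,[3,0,0],[0,0,0]],[5,[3,0,0],[0,0,0]],[5,[0,0,0],[0,0,0]]]'

```text
clock: 19.65
eef_pos: [512.6, 76.4, 109.9]
tcp_rot: [-3.14, 0.0, 1.642]
contact_force: [-7.6, -0.5, 9.7]
opening: 0.154
```

Moves freely past 6 mm (no blocking force). Continue to the end.

Emit:
servo_tool --rows '[[5,[3,0,0],[0,0,0]],[5,[3,0,0],[0,0,0]],[5,[3,0,0],[0,0,0]],[5,[2,0,0],[0,0,0]],[5,[1.5,0,0],[0,0,0]],[5,[1,0,0],[0,0,0]],[5,[0,0,0],[0,0,0]]]'

```text
clock: 20.52
eef_pos: [511.7, 89.3, 110.0]
tcp_rot: [-3.14, 0.001, 1.642]
contact_force: [-5.7, -3.3, 9.7]
opening: 0.154
```

```bash
python3 - <<'E'
from h import *
go([512.3,88.5,109],.07+np.pi/2)
E
```

```text
clock 20.52 tcp [511.7  89.3 110. ] rot [-3.140e+00  1.000e-03  1.642e+00] tool shift [-0.9  0.5  1. ] tool z turn deg 0.1 q [ 0.17  0.35  1.96 -0.    0.84  0.1 ] F [-5.7 -3.3  9.7] T [-0.527  1.034 -0.032]
```

Emit:
servo_tool --rows '[[5,[0.7,0,0],[0,0,0]],[5,[0.7,0,0],[0,0,0]],[5,[0,0,0],[0,0,0]],[5,[0,0,0],[0,0,0]]]'

```text
clock: 21.02
eef_pos: [511.7, 89.6, 109.9]
tcp_rot: [-3.14, 0.002, 1.642]
contact_force: [-6.1, -11.2, 10.1]
opening: 0.153
```

Emit:
servo_tool --rows '[[30,[0,0,0],[0,0,0]],[50,[0,0,0],[0,0,0]],[60,[0,0,0],[0,0,0]],[60,[0,0,0],[0,0,0]],[60,[0,0,-15],[0,0,0]],[60,[0,0,-35],[0,0,0]],[60,[0,0,-50],[0,0,0]],[60,[0,0,-20],[0,0,0]]]'

```text
clock: 22.02
eef_pos: [514.0, 91.5, 233.3]
tcp_rot: [3.137, -0.001, 1.642]
contact_force: [0.7, -0.7, -1.0]
opening: 0.699
```

Emit:
servo_tool --rows '[[60,[-30,0,0],[0,0,0]],[60,[-30,0,0],[0,0,0]],[60,[0,0,0],[0,0,0]],[60,[0,0,0],[0,0,0]]]'

```text
clock: 22.52
eef_pos: [517.0, 31.7, 229.9]
tcp_rot: [3.141, -0.0, 1.641]
contact_force: [-0.1, 0.9, -0.2]
opening: 0.704
```

```bash
python3 - <<'E'
from h import *
cv2.imwrite("pics/w7.png",grab_frame("wrist"))
print(sense()["clock"],sense()["contact_force"])
ax=np.array([506.2,175.3]);y=.07
for d in(111,87): print(d,np.round(proj("wrist",[*(ax-d*np.array([-np.sin(y),np.cos(y)])),134])))
E
```

```text
22.575 [0.50297123 0.29030799 0.06715623]
111 [278. 167.]
87 [278. 130.]
```

View pics/w7.png

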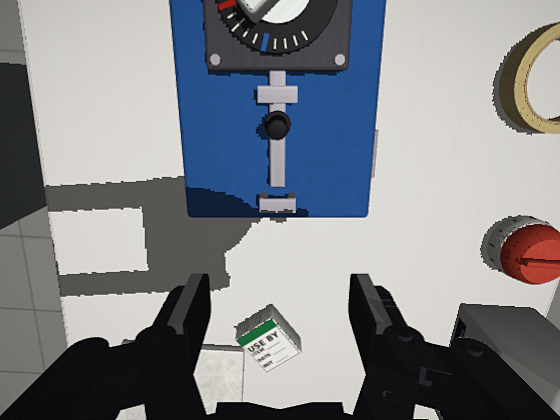

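The bolt's end at (277,187) is clear of the keeper at (277,203). The post top is at about (277,124), against (278,130) expected for fully drawn and (278,167) for the start. Nothing is being touched, so I'm handing in.

```bash
python3 -c "
from rig import *
print(sign_off())"
```

```text
the job is handed in; nothing more can be done
None
```

The box is unlocked and handed in at about 22.6 s: dial turned in the order asked, and the bolt drawn fully out of its keeper.

- **Red:** turned left to red and paused about 1.3 s. By wrist angle it was 0.3° off the aim. The line looked in line with the index in the picture, but I did not measure it.
- **Blue:** turned right to blue and paused about 1 s. The wrist picture put blue at 3.216 rad and the index at 3.215 rad.
- **Stop:** turned left in 2–4° steps until the dial met the stop, at about 0.71 rad left of zero. The wrist moment changed by about 0.16 N m. From that and the pointer's movement, the stop turned about 0.05 rad, against the 0.13 limit. I then let go.
- **Bolt:** gripped the post and slid it. It passed 6 mm without blocking and came against its end after about 24 mm, where the force rose to about 11 N. The last picture shows the bolt's end clear of the keeper and the post where a drawn bolt should be.
- **Loose things:** the arm never went near them, but I did not measure them again. The label block stood undisturbed in the last picture; the cup and shaker were out of its view.

None of the checks disagreed beyond a few millimetres: the post showed about 6 pixels (roughly 4 mm) past its expected spot. I did not measure the dial's resting angle after letting go; the bolt passing freely showed it was close enough.

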